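Scan the asset label on a laptop

TASK

Take the hand-held barcode scanner out of its desk holder and read the barcode label on the lid of the closed laptop that lies on the sloping stand: point the scanner at the middle of the label, square to the lid and about 10 cm off, with its scan line running across all the bars, and hold it steady there for a full second. Then put the scanner back nose down in its holder, right to the bottom of the pocket before you let go of it. Do not touch the laptop or the lamp that hangs over it, and leave the other things on the desk where they are.

Things in the scene. Friction and masses are not known exactly. Their poses are not given: they have to be found in the camera images.
- scanner: Loose inline barcode scanner, 150 mm long, about 180 g, standing nose down in its holder. Origin: middle of the reading window on the nose end; z runs from nose to tail, so it reads along -z; its scan line runs along y. Black head: z = 1 to 59 mm, 34 mm (x) by 52 mm (y). It reads by itself when held still on a label 70 to 130 mm in front of the window; no trigger to pull.
- grip (a point): Point inside the scanner's grey barrel, on its long axis, 118 mm from the window: a good place to grip. Axes as the scanner's. The barrel has flat sides, 28 mm apart in x and 34 mm in y, and reaches from 59 mm before this point (towards the nose) to 32 mm past it (the tail end).
- seat (a point): Where the scanner's origin lies, its axes along this frame's, when it is home in the pocket and leaning on the pocket's front wall. z runs along the pocket out of its mouth, leaning 20 degrees from vertical to the holder's front (-x). The pocket is 44 mm (x) by 62 mm (y) inside, 55 mm deep, walls 4 mm; this point is 5 mm off its middle towards -x, at its floor.
- holder: Fixed desk holder of the scanner: black foot plate 150 mm (x) by 110 mm (y), 10 mm high, with the leaning pocket above it; the pocket's rim is at most 105 mm above the desk. Origin: under the middle of the foot plate.
- label (a point): Middle of the white barcode label, 38 mm by 76 mm, stuck on the laptop's lid. Its z axis is the outward normal of the lid; y runs along the label's long side, across the bars (the bars themselves run along x, 28 mm long, and fill 64 mm along y).
- laptop: Closed grey laptop, 210 (x) by 300 (y) by 16 mm, and the tray under it, as one on a stiff hinge. Origin: on the hinge, 112 mm above the desk; x points up the slope, away from the robot; z is normal to the lid. Lid top at z = 30 mm; it spans x = -109 to 101, y = -150 to 150 mm; lips at the lower edge reach z = 36 mm. Slope 34 to 41 degrees. Label's middle: x = 0, y = 85 mm.
- lamp: Fixed desk lamp; its straight light bar hangs over the laptop. Origin: on the desk straight below the bar's middle. The bar lies along y, from y = -208 to 208 mm, 30 mm wide (x), 14 mm thick, its underside 341 mm above the desk; it is carried at y = -200 mm (the laptop's right-hand side) by an upright post 16 mm thick with a cap up to 368 mm, on a round foot 124 mm across.
- mug: White mug, 80 mm across, 92 mm high; leave it alone. Origin: under its middle.
- mouse: White computer mouse, 105 by 60 mm, 34 mm high; leave it alone. Origin: under its middle.
- succulent: Small green plant in a white pot, 80 mm across, 128 mm high over all; leave it alone. Origin: under its middle.
Not all that is in view belongs to the job. Leave any pink or yellow look-alike of the holder alone.

How it is judged:
By the outcome, as a careful person would: the job done as asked, in the order asked, and still so for the second after the job is handed in, with the robot touching nothing.
It also fails if it takes over 45 s, if anything falls off the work surface, if the arm or the gripper's body presses on something with over 40 N, if the wrist force passes 120 N, or if a joint passes its speed limit or range.

ROBOT

A 6-joint arm with a two-finger parallel gripper is mounted at the origin on the work surface. World frame = base frame: x ahead of the robot, y to its left, z up, the work surface at z = 0. Lengths are in mm, angles in rad, forces in N, time in s.
With the tool pointing down it reaches from about 350 to 1000 mm from the base axis. Payload 7.1 kg.
Tool frame: the origin (TCP) lies at the very end of the fingers, on their centre line; the grasp point (between the pads) lies 19 mm behind it (arm.grip_depth is the distance from the TCP to the grasp point, in mm); z points along the fingers, y is the line along which they close (so a half turn about z gives the same grasp; the last joint's range is limited). The gripper opens to 85 mm and grips with 20 to 120 N. Pads are 22 mm wide; open, the fingers measure 114 mm over their backs; the gripper's body (76 mm by 85 mm) begins 54 mm behind the grasp point. The pads swing forward as they close: fully open they stand 13 mm farther back than shut.
Start: joints at [-1.245, 0.423, 1.63, -0, 1.089, -0.019], TCP at [211.272, -588.191, 208.219] pointing down, gripper open.
Joint ranges: [-3, 3], [-0.9, 2.11], [0.09, 2.58], [-1.31, 4.45], [0.11, 2.69], [-2.54, 2.54]. Speed limits (rad/s): [2.39, 2.39, 3.01, 3.14, 3.14, 3.14].

INTERFACE

Orientations are given as a unit quaternion [x, y, z, w].
In Python, from station import get_obs, eyes, arm gives the robot as it stands.
- The arm moves only by the tool carry_out, never from a script. Its argument "motion" is a list of rows, each a list of 7 numbers: the closure, from 0 (fully open) to 1 (shut), then the shift along the world's x, y, z in mm, then the turn, a rotation vector about the world's x, y, z in rad. A call has 1 to 5 rows; each row is the pose to reach, as a shift and turn from the pose commanded when the call began; what a row does not reach only later rows make up. A row lasts 1/10 s, in which the tool goes at most 50 mm and 8.59 degrees, less where a joint would pass 70% of its speed; a pose out of reach is approached as far as the arm can. A call with a gripper value outside its range is refused whole. The fingers move at their own pace and stop on an object; "squeeze" is the grip in N (left out, the last holds). Time passes only in rows, so rows that repeat a pose let the fingers close. It gives the time, the measured TCP pose, the force, the opening and the grip force at its end, in the units of the state.
- get_obs(): the state, without advancing time (a new reading comes with each control period).
- eyes.get_image(name): name is "scene" or "top"; returns a dict with "image" (400x640x3 uint8, red, green, blue), "camera_matrix" (3x3 intrinsics, pixels), "cam_to_world" (4x4, takes a point from camera to world coordinates). Camera axes: x right, y down, z forward; pixel columns grow to the right and rows downward; lengths in mm; the calibration is good to about 2 mm. A picture is of the moment at which its call begins. There is no depth.
- arm.job_done(): hands the job in; it is judged then, once.
The state is a dict: "time_s": time; "joint_positions": joint angles; "joint_vel": joint speeds; "effort": joint torques, N m; "eef_pos": TCP position; "orientation": TCP orientation; "ft_force": force on the tool from outside, world axes, zero at the start; "moment": the same for the moment, N m; "width": finger opening in mm; "finger_force": force on a finger pad.
Only numpy, scipy, OpenCV 4.12 (cv2) and the standard library are available. Lean on these libraries where they do the work, as an engineer would, in place of code of your own. Each camera call takes 0.05 s, during which the arm holds its last target. There are 200 camera calls.

## Working session

There is one attempt and no reset: what is moved stays moved. The work goes in short steps, Python scripts to look and compute and a tool call to move; the robot and the scene stay as the last step left them, time stands still between calls to the robot, and variables do not carry over. Pictures are saved under pics/ and viewed, at most 10 in all, crops included, and the job is handed in when it is done.

Besides the shell and the picture viewer there is one more tool, called by a JSON object that holds its "name" and its "arguments". carry_out: Moves the arm, as the interface text tells. Its arguments: {"type":"object","properties":{"motion":{"type":"array","items":{"type":"array","items":{"type":"number"}}},"squeeze":{"type":"number"}},"required":["motion"]}

```bash
ls; mkdir -p pics; python3 - <<'E'
from station import get_obs, eyes, arm
import cv2,numpy as np,pickle
o=get_obs();print(o)
for n in("scene","top"):
    d=eyes.get_image(n);cv2.imwrite(f"pics/{n}0.png",d["image"][:,:,::-1]);pickle.dump(d,open(f"{n}0.pkl","wb"))
    print(n,d["camera_matrix"].tolist(),np.round(d["cam_to_world"],3).tolist())
E
```

```text
pics
{'time_s': 0.0, 'joint_positions': array([-1.24501679e+00,  4.23847437e-01,  1.63069336e+00,  2.94214798e-06,
        1.08859869e+00, -1.90009969e-02]), 'joint_vel': array([ 0.00022212,  0.0002125 , -0.00079853, -0.00025039,  0.00189733,
        0.00116081]), 'effort': array([-1.18376091e-03, -5.57388318e+01, -2.81739181e+01, -1.32950477e-04,
        7.48927501e-03,  1.56976137e-05]), 'eef_pos': array([ 211.08125461, -587.65623011,  207.44028035]), 'orientation': array([ 9.85177383e-01,  1.71536949e-01, -1.16881112e-04, -7.64531546e-04]), 'ft_force': array([-0.405245  , -0.33507652,  0.11291236]), 'moment': array([-0.0416885 ,  0.06986961, -0.00209898]), 'finger_force': 0.0, 'width': 85.42910477404821}
scene [[459.70917992599317, 0.0, 326.8871215577772], [0.0, 459.70917992599317, 207.20004077268226], [0.0, 0.0, 1.0]] [[0.033, 0.57, -0.821, 1849.213], [0.999, -0.02, 0.026, 171.139], [-0.002, -0.821, -0.57, 1073.037], [0.0, 0.0, 0.0, 1.0]]
top [[497.97632655613484, 0.0, 328.30927416963124], [0.0, 497.97632655613484, 211.59355157446905], [0.0, 0.0, 1.0]] [[0.003, -0.997, 0.076, 338.893], [-1.0, -0.002, 0.013, 205.07], [-0.012, -0.076, -0.997, 2041.126], [0.0, 0.0, 0.0, 1.0]]
```

View pics/scene0.png

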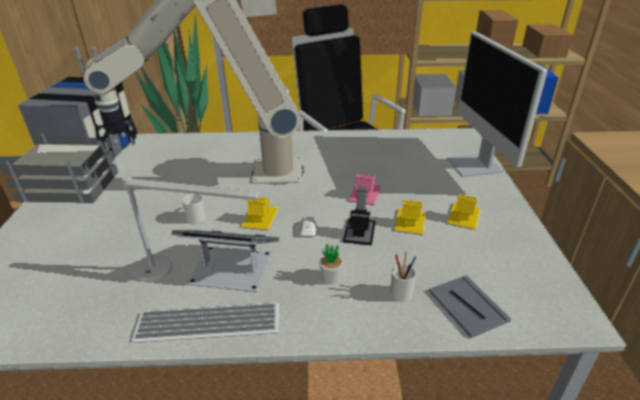

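View pics/top0.png

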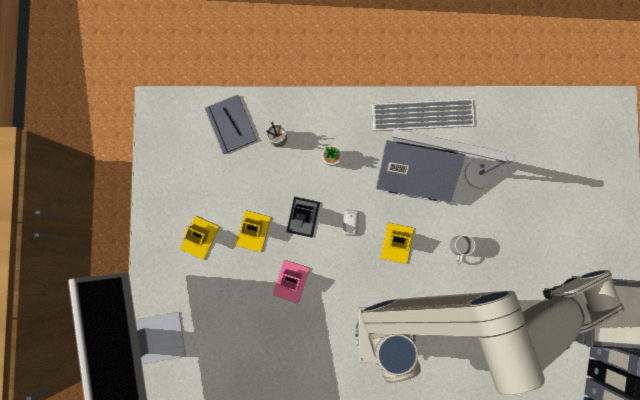

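The scene view shows the black holder with the scanner at about (360,220), and the laptop under the lamp bar at (225,238). The top view shows the holder at (303,217), the label at (397,168), and the bar running from (395,133) to (512,158). I'll zoom in on these.

```bash
python3 - <<'E'
import cv2
t=cv2.imread("pics/top0.png");s=cv2.imread("pics/scene0.png")
a=cv2.resize(t[190:245,275:335],None,fx=6,fy=6,interpolation=cv2.INTER_CUBIC)
b=cv2.resize(s[175:250,335:385],(240,360),interpolation=cv2.INTER_CUBIC)
a=cv2.resize(t[192:242,275:335],(432,360),interpolation=cv2.INTER_CUBIC)
c=cv2.resize(t[125:205,370:520],None,fx=4.2,fy=3,interpolation=cv2.INTER_CUBIC)
c=cv2.resize(t[125:205,370:520],(450,240),interpolation=cv2.INTER_CUBIC)
import numpy as np
o=np.zeros((600,680,3),np.uint8);o[:360,:432]=a;o[:360,435:675]=b;o[360:,:450]=c
cv2.imwrite("pics/crop1.png",o)
E
```

```text
(no output)
```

View pics/crop1.png

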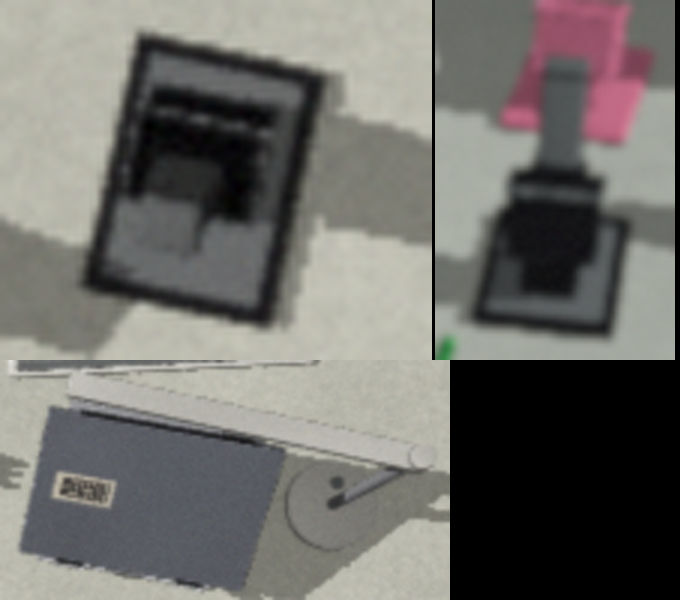

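```bash
cat > h.py <<'E'
import numpy as np,cv2
def ray(d,uv):
    K,T=d["camera_matrix"],d["cam_to_world"]
    v=T[:3,:3]@np.linalg.solve(K,np.array([uv[0],uv[1],1.]));return T[:3,3],v
def onz(d,uv,z):
    p,v=ray(d,uv);return p+v*(z-p[2])/v[2]
def proj(d,P):
    T=d["cam_to_world"];c=(np.atleast_2d(P)-T[:3,3])@T[:3,:3];q=c@d["camera_matrix"].T;return q[:,:2]/q[:,2:]
def tri(d1,u1,d2,u2):
    p,v=ray(d1,u1);q,w=ray(d2,u2);s=np.linalg.lstsq(np.c_[v,-w],q-p,rcond=None)[0]
    a,b=p+v*s[0],q+w*s[1];return (a+b)/2,np.linalg.norm(a-b)
E
python3 - <<'E'
from h import *;import pickle
from station import arm
print([a for a in dir(arm) if a[0]!='_'])
t=pickle.load(open("top0.pkl","rb"));s=pickle.load(open("scene0.pkl","rb"))
np.set_printoptions(precision=1,suppress=True)
def big(m,x0,y0):
    c,_=cv2.findContours(m.astype(np.uint8),0,2);c=max(c,key=cv2.contourArea);return c.reshape(-1,2)+[x0,y0]
hsv=cv2.cvtColor(t["image"],cv2.COLOR_RGB2HSV);V=hsv[...,2]
# holder plate
sub=V[192:242,275:335];m=sub<70
c=big(m,275,192);r=cv2.minAreaRect(c.astype(np.float32));print("holder rect",r)
for b in cv2.boxPoints(r):print(b,onz(t,b,10))
print("centre",onz(t,r[0],10))
# lid
R=t["image"].astype(int);sub=R[125:205,370:480]
m=(sub[...,2]-sub[...,0]>8)&(sub.sum(2)<360)
m=cv2.morphologyEx(m.astype(np.uint8),cv2.MORPH_CLOSE,np.ones((9,9)))
c=big(m,370,125);hull=cv2.convexHull(c.astype(np.int32));
ap=cv2.approxPolyDP(hull,5,True).reshape(-1,2);print("lid",ap.tolist(),cv2.contourArea(hull))
print("lid minrect",cv2.boxPoints(cv2.minAreaRect(c.astype(np.float32))).tolist())
# label
sub=V[155:182,380:415];m=sub>130
c=big(m,380,155);r=cv2.minAreaRect(c.astype(np.float32));print("label",r);print(cv2.boxPoints(r).tolist())
# bar
sub=V[125:170,385:520]; 
v=np.zeros((400,640,3),np.uint8)
a=cv2.resize(s["image"][165:290,120:290],None,fx=4.6,fy=4.6,interpolation=cv2.INTER_CUBIC)
cv2.imwrite("pics/crop2.png",a[:,:,::-1])
E
```

```text
['PlanningError', 'grip_depth', 'job_done']
holder rect ((302.756103515625, 216.8048553466797), (26.819726943969727, 35.899322509765625), 12.094757080078125)
[285.9 231.5] [411.9 403.7  10. ]
[293.4 196.4] [556.  374.2  10. ]
[319.6 202.1] [533.1 266.4  10. ]
[312.1 237.2] [389.3 296.4  10. ]
centre [472.4 335.2  10. ]
lid [[387, 142], [462, 155], [449, 204], [379, 188]] 3796.0
lid minrect [[375.9156494140625, 187.64700317382812], [387.59954833984375, 137.5732421875], [463.34246826171875, 155.24658203125], [451.6585693359375, 205.32034301757812]]
label ((397.364013671875, 167.74801635742188), (20.30350112915039, 9.033716201782227), 10.304845809936523)
[[386.5679931640625, 170.3760223388672], [388.18402099609375, 161.48802185058594], [408.1600341796875, 165.12001037597656], [406.54400634765625, 174.0080108642578]]
```

View pics/crop2.png

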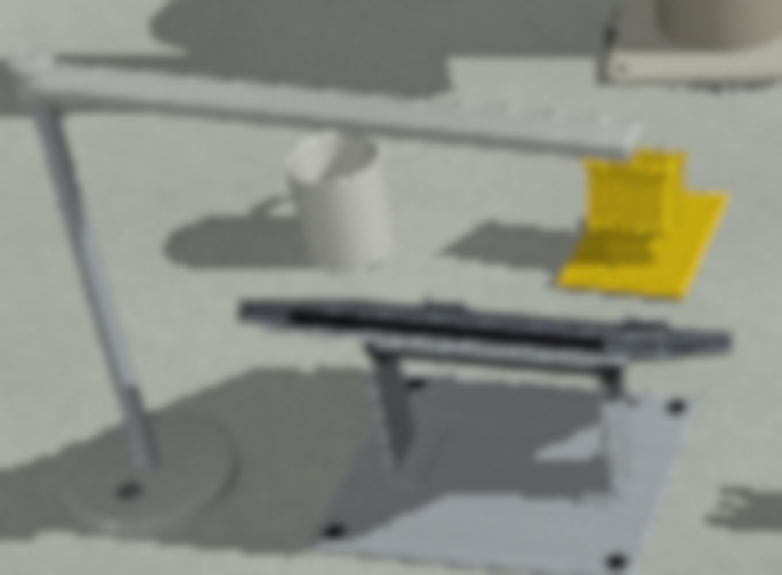

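The crop shows the bar above the lid's upper edge. The lid's upper edge runs from crop (240,310) to (730,340), which is scene px (172,232) to (279,239). Next I'll triangulate the scanner tail and the bar, and fit the lid.

```bash
cat > m.py <<'E'
from h import *;import pickle
from scipy.optimize import least_squares
from scipy.spatial.transform import Rotation as Ro
t=pickle.load(open("top0.pkl","rb"));s=pickle.load(open("scene0.pkl","rb"))
np.set_printoptions(precision=2,suppress=True)
for u in [(299.3,223.9),(300.4,217)]:
    print("tail",u,tri(t,u,s,(362.1,189.8)))
yaw=np.radians(-11.6);H=Ro.from_euler('z',yaw);S=H*Ro.from_euler('y',-np.radians(20))
print("scanner z",S.apply([0,0,1]))
# bar ends (crop2 /4.6 + (120,165); crop1 /3 + (370,125))
c2=lambda x,y:(120+x/4.6,165+y/4.6);c1=lambda x,y:(370+x/3,125+(y-360)/3)
print("bar L",tri(t,c1(78,388),s,c2(635,140)));print("bar R cap",tri(t,c1(421,457),s,c2(35,70)))
print("bar on z355",onz(t,c1(78,388),355),onz(t,c1(421,457),368))
# lid
lid=np.array([[387,142],[462,155],[449,204],[379,188]])+0.  # UL,UR,LR,LL
lid=np.array([c1(50,407),c1(286,450),c1(243,591),c1(20,551)])
L=np.array([[101,150,30],[101,-150,30],[-109,-150,30],[-109,150,30]])
sc=np.array([c2(731,338),c2(238,305)])
lab=np.array([397.36,167.75])
def pose(p):return Ro.from_euler('z',p[2])*Ro.from_euler('y',-p[3]),np.array([p[0],p[1],112])
def f(p):
    R,o=pose(p);return np.r_[(proj(t,R.apply(L)+o)-lid).ravel(),(proj(t,R.apply([0,85,30])+o)-lab).ravel(),(proj(s,R.apply(L[:2])+o)-sc).ravel()]
r=least_squares(f,[680,-100,-.2,.65]);R,o=pose(r.x)
print("laptop",r.x,"slope deg",np.degrees(r.x[3]),"yaw",np.degrees(r.x[2]),"res",r.fun)
print("label",R.apply([0,85,30])+o,"n",R.apply([0,0,1]))
E
python3 m.py
```

```text
tail (299.3, 223.9) (array([435.59, 341.4 , 164.99]), np.float64(6.603000539267011))
tail (300.4, 217) (array([460.73, 337.32, 181.12]), np.float64(8.584818877195234))
scanner z [-0.34  0.07  0.94]
bar L (array([735.5 ,   0.78, 346.01]), np.float64(13.870840774956381))
bar R cap (array([ 653.62, -390.63,  355.96]), np.float64(5.140050066318704))
bar on z355 [734.    -5.08 355.  ] [ 652.08 -389.02  368.  ]
laptop [ 658.85 -115.45   -0.13    0.64] slope deg 36.45320912325761 yaw -7.634140880831952 res [ -3.88   1.44  -2.82  -2.34  -1.51  -1.48  -2.34   1.73  -2.03   0.52
 -11.18  -1.27   1.13   0.02]
label [652.47 -28.84 136.13] n [-0.59  0.08  0.8 ]
```

```bash
sed -i 's/^sc=.*/sc=np.array([c2(238,305),c2(731,340)])/; s/L\[:2\])+o)-sc/L[[1,3]])+o)-sc/' m.py; python3 m.py | tail -3; python3 - <<'E'
import cv2,numpy as np
t=cv2.imread("pics/top0.png");s=cv2.imread("pics/scene0.png")
g=lambda im:np.clip(255*(im/160.)**.6,0,255).astype(np.uint8)
a=cv2.resize(g(t[195:237,282:324]),None,fx=10,fy=10,interpolation=cv2.INTER_CUBIC)
b=cv2.resize(g(s[180:246,340:378]),(345,600),interpolation=cv2.INTER_CUBIC)
o=np.zeros((600,780,3),np.uint8);o[:420,:420]=a;o[:,430:775]=b
cv2.imwrite("pics/crop3.png",o)
E
```

```text
laptop [ 660.04 -124.13   -0.17    0.66] slope deg 37.956079315478505 yaw -9.883129289495487 res [-0.73  0.18 -0.03 -0.52 -0.68 -0.68 -0.98 -0.36  0.13 -0.48 -1.6  -1.74
 -0.32 -1.52]
label [656.45 -37.22 135.65] n [-0.61  0.11  0.79]
```

View pics/crop3.png

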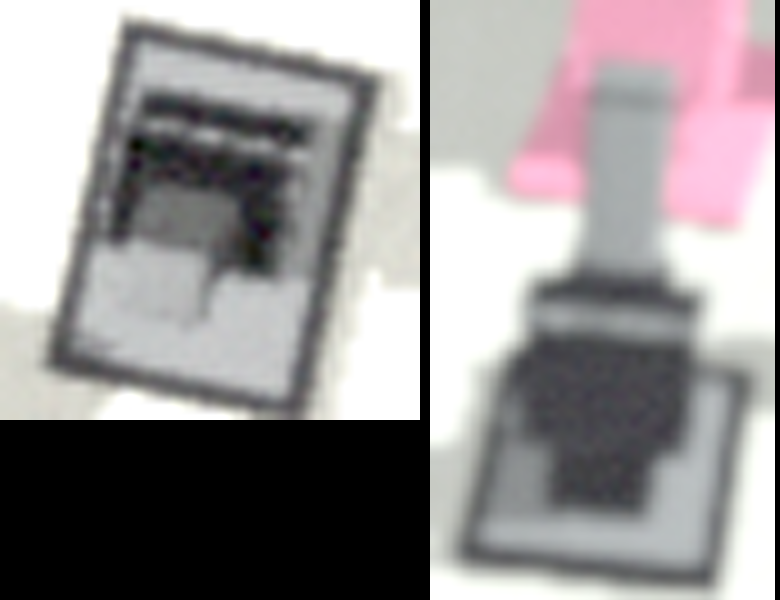

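```bash
cat > n.py <<'E'
from m import *
P,e=tri(t,(304.5,208.7),s,(360.4,214.9));print("rim",P,e)
X,Y,Z=S.as_matrix().T
for nm,seat in [("rim",P-29*X-55*Z)]+[(k,np.array(v)-150*Z) for k,v in dict(A=[435.6,341.4,165],B=[460.7,337.3,181.1]).items()]:
    h=H.inv().apply(seat-[472.4,335.2,0])
    print(nm,"seat",seat,"in holder",h,"maxrim z",(seat+31*X+55*Z)[2])
    q=[seat+150*Z+a*X+b*Y for a,b in((14,17),(14,-17),(-14,-17),(-14,17))]+[seat+59*Z+14*X+17*Y,seat+59*Z+14*X-17*Y]
    print(" top crop",((proj(t,q)-[282,195]+0)*10).round().tolist());print(" scene crop",((proj(s,q)-[340,180])*9.09+[430,0]).round().tolist())
E
python3 n.py | tail -9
```

```text
rim seat [490.68 330.79  36.02] in holder [18.8  -0.65 36.02] maxrim z 98.30225334832056
 top crop [[125.0, 229.0], [214.0, 248.0], [201.0, 318.0], [112.0, 299.0], [159.0, 166.0], [244.0, 183.0]]
 scene crop [[664.0, 82.0], [579.0, 74.0], [585.0, 60.0], [669.0, 67.0], [646.0, 302.0], [562.0, 294.0]]
A seat [485.86 331.08  24.05] in holder [14.01 -1.33 24.05] maxrim z 86.33182546843445
 top crop [[127.0, 244.0], [215.0, 263.0], [202.0, 332.0], [114.0, 314.0], [160.0, 180.0], [245.0, 198.0]]
 scene crop [[662.0, 101.0], [577.0, 93.0], [584.0, 78.0], [667.0, 86.0], [645.0, 320.0], [561.0, 311.0]]
B seat [510.96 326.98  40.15] in holder [39.42 -0.3  40.15] maxrim z 102.43182546843444
 top crop [[135.0, 175.0], [224.0, 193.0], [210.0, 263.0], [122.0, 245.0], [168.0, 113.0], [253.0, 131.0]]
 scene crop [[660.0, 101.0], [574.0, 93.0], [581.0, 78.0], [666.0, 86.0], [642.0, 324.0], [557.0, 316.0]]
```

```bash
cat > g.py <<'E'
import sys,numpy as np
from scipy.spatial.transform import Rotation as Ro
from station import get_obs
def fr(yaw,tilt):
    return (Ro.from_euler('z',yaw,degrees=True)*Ro.from_euler('y',-tilt,degrees=True))
SEAT=np.array([488.5,331,34]);S=fr(-11.6,20)
LAB=np.array([656.4,-37.2,135.7]);L=fr(-9.9,38)
def tool(F):
    X,Y,Z=F.as_matrix().T;return Ro.from_matrix(np.c_[Y,X,-Z])
def hold(d):return SEAT+d*S.apply([0,0,1]),tool(S)
def label(d):return LAB+d*L.apply([0,0,1]),tool(L)
def show(p,R=None,o=None):
    o=o or get_obs();q=Ro.from_quat(o["orientation"])
    print("shift",np.round(p-o["eef_pos"],1),"turn",np.round((R*q.inv()).as_rotvec(),3) if R else "")
E
python3 - <<'E'
from g import *
for d in (99,190,240):print(d,hold(d)[0]);show(*hold(d))
print(label(199)[0],label(250)[0])
E
```

```text
99 [455.33158774 337.80849724 127.02956946]
shift [244.2 925.5 -80.5] turn [-0.24  -0.277  1.013]
190 [424.84345122 344.06681289 212.54159795]
shift [213.8 931.8   5. ] turn [-0.24  -0.277  1.013]
240 [408.09172786 347.50544786 259.52622899]
shift [197.  935.2  52. ] turn [-0.24  -0.277  1.013]
[535.70772164 -16.13582542 292.51413997] [504.77653473 -10.73746912 332.7026884 ]
```

{"name": "carry_out", "arguments": {"motion": [[0,40,50,90,0,0,0],[0,80,100,110,0,0,0.1],[0,120,150,110,0,0,0.2],[0,160,200,110,0,0,0.3],[0,190,240,110,0,0,0.4]], "squeeze": 40}}

```text
time_s: 0.6
eef_pos: [346.9, -417.6, 308.8]
orientation: [0.931, 0.365, 0.0, 0.001]
ft_force: [0.4, 0.3, 0.0]
width: 85.0
finger_force: 0.0
```

{"name": "carry_out", "arguments": {"motion": [[0,20,50,0,0,0,0.1],[0,30,100,0,0,0,0.2],[0,40,150,0,0,0,0.3],[0,45,200,0,0,0,0.4],[0,50,250,0,0,0,0.5]]}}

```text
time_s: 1.1
eef_pos: [395.0, -173.2, 307.7]
orientation: [0.811, 0.585, -0.0, -0.0]
ft_force: [0.8, -0.2, -0.6]
width: 85.2
finger_force: 0.0
```

{"name": "carry_out", "arguments": {"motion": [[0,0,50,0,0,0,0],[0,0,100,0,0,0,0],[0,0,150,0,0,0,0],[0,0,200,0,0,0,0],[0,0,250,0,0,0,0]]}}

```text
time_s: 1.6
eef_pos: [394.7, 76.8, 308.0]
orientation: [0.813, 0.583, 0.0, 0.0]
ft_force: [1.8, 0.9, 0.1]
width: 85.3
finger_force: 0.0
```

```bash
python3 - <<'E'
from g import *
print(get_obs()["eef_pos"],get_obs()["joint_positions"]);show(*hold(210))
E
```

```text
[394.68782966  76.776035   307.95981915] [ 1.62531004e-01 -4.44170734e-02  1.97412364e+00 -9.08620824e-06
  1.21147637e+00  4.88738589e-01]
shift [ 23.5 268.7 -76.6] turn [-0.091 -0.337  0.122]
```

{"name": "carry_out", "arguments": {"motion": [[0,5,50,0,-0.018,-0.067,0.024],[0,9,100,-5,-0.036,-0.135,0.049],[0,14,150,-15,-0.055,-0.202,0.073],[0,19,200,-25,-0.073,-0.27,0.098],[0,22,250,-35,-0.091,-0.337,0.122]]}}

```text
time_s: 2.1
eef_pos: [416.7, 323.2, 273.7]
orientation: [0.762, 0.623, 0.111, 0.135]
ft_force: [0.7, -0.3, 0.5]
width: 85.2
finger_force: 0.0
```

{"name": "carry_out", "arguments": {"motion": [[0,1,19,-20,0,0,0],[0,1,19,-42,0,0,0],[0,1,19,-42,0,0,0]]}}

```text
time_s: 2.4
eef_pos: [416.0, 338.9, 228.4]
orientation: [0.763, 0.623, 0.107, 0.135]
ft_force: [0.3, -0.1, 0.1]
width: 85.4
finger_force: 0.0
```

```bash
cat > look.py <<'E'
from h import *;from station import eyes;import sys,pickle
n=sys.argv[1];out=np.zeros((560,780,3),np.uint8)
for i,(c,k) in enumerate(zip(("top","scene"),(sys.argv[2],sys.argv[3]))):
    d=eyes.get_image(c);pickle.dump(d,open(f"{c}_{n}.pkl","wb"));x,y,w,h=map(int,k.split(","))
    im=d["image"][y:y+h,x:x+w,::-1];f=min(388/w,560/h)
    im=np.clip(255*(im/200.)**.6,0,255).astype(np.uint8)
    im=cv2.resize(im,None,fx=f,fy=f,interpolation=cv2.INTER_CUBIC);out[:im.shape[0],i*392:i*392+im.shape[1]]=im[:, :388];print(c,"scale",f)
cv2.imwrite(f"pics/{n}.png",out)
E
python3 - <<'E'
from g import *
print(get_obs()["eef_pos"],get_obs()["joint_positions"]);show(*hold(210));show(*hold(99))
E
python3 look.py pre 275,170,60,80 330,120,60,85
```

```text
[416.02412302 338.88472858 228.42494021] [ 0.84005739  0.20204173  1.9490245  -0.40079224  0.85637224  1.2846063 ]
shift [2.1 6.6 2.9] turn [ 0.005 -0.005 -0.001]
shift [  39.3   -1.1 -101.4] turn [ 0.005 -0.005 -0.001]
top scale 6.466666666666667
scene scale 6.466666666666667
```

View pics/pre.png

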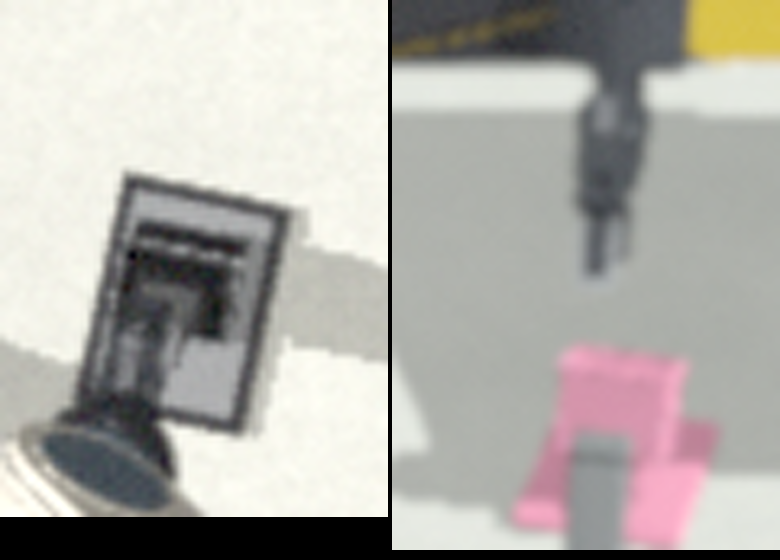

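The scene half shows the near fingertip at crop (595,275), px (361.4,162.5), and the barrel tail centred at (601,447), px (362.3,189.1). Next I'll check lateral alignment by comparing projections.

```bash
python3 - <<'E'
from g import *;from h import *;import pickle
s=pickle.load(open("scene_pre.pkl","rb"));t=pickle.load(open("top_pre.pkl","rb"));o=get_obs();p=o["eef_pos"];print(p)
X,Y,Z=S.as_matrix().T
print("tip",proj(s,[p+45*X+13*Z,p+45*X+13*Z+22*Y/2, p+45*X+13*Z-22*Y/2]))
sd=SEAT
print("tail",proj(s,[sd+150*Z,sd+150*Z+14*X,sd+150*Z-14*X,sd+110*Z+14*X]))
V=s["image"].astype(int).sum(2)
for r in (195,200,205):print(r,V[r,350:376])
for r in (158,160,162):print(r,V[r,350:376])
E
```

```text
[417.8598663  339.28798141 231.56019603]
tip [[360.04035209 170.23994784]
 [363.16490072 170.50197009]
 [356.92175467 169.97842465]]
tail [[361.35198364 187.92671379]
 [361.01233504 188.7309425 ]
 [361.68624938 187.13523075]
 [360.18577588 199.44954633]]
195 [292 282 275 273 274 266 253 240 240 244 251 250 252 252 261 284 312 352
 394 418 428 432 434 437 433 441]
200 [376 384 389 392 392 384 327 269 242 244 247 251 253 254 269 316 371 410
 421 423 429 431 431 437 457 484]
205 [503 500 502 499 493 450 359 269 239 239 245 248 247 260 293 347 414 453
 459 430 404 396 401 420 456 482]
158 [316 313 315 319 317 319 317 319 303 249 166 122 156 225 247 224 237 282
 307 317 319 319 318 315 315 318]
160 [319 316 315 315 316 319 320 321 307 244 162 122 156 232 270 269 285 306
 318 317 315 315 316 317 312 315]
162 [318 318 318 319 318 318 316 323 312 271 221 205 229 289 325 325 321 314
 315 313 313 311 312 319 315 319]
```

{"name": "carry_out", "arguments": {"motion": [[0,-1,3,0,0,0,0],[0,-1,3,0,0,0,0]]}}

```text
time_s: 2.7
eef_pos: [417.8, 343.0, 233.1]
orientation: [0.764, 0.622, 0.111, 0.134]
ft_force: [0.2, 0.2, -0.2]
width: 85.5
finger_force: 0.0
```

```bash
sed -i 's/488.5,331,34/488.5,330,34/' g.py; python3 - <<'E'
from g import *
print(get_obs()["eef_pos"],get_obs()["joint_positions"]);show(*hold(210));show(*hold(99))
E
```

```text
[417.78197837 343.01214639 233.11054333] [ 0.84342334  0.19896408  1.94160376 -0.40117199  0.85959308  1.28982639]
shift [ 0.4  1.4 -1.8] turn [-0.002  0.001  0.001]
shift [  37.5   -6.2 -106.1] turn [-0.002  0.001  0.001]
```

Well aligned; I'll descend along the axis.

{"name": "carry_out", "arguments": {"motion": [[0,10,0,-27,0,0,0],[0,19,-2,-54,0,0,0],[0,28,-4,-80,0,0,0],[0,37,-6,-105,0,0,0],[0,37,-6,-105,0,0,0]]}}

```text
time_s: 3.2
eef_pos: [453.9, 335.0, 124.7]
orientation: [0.764, 0.622, 0.108, 0.135]
ft_force: [-0.5, -1.9, -0.8]
width: 85.8
finger_force: 0.0
```

```bash
python3 look.py grasp 275,170,60,80 330,150,60,85;  python3 - <<'E'
from g import *
print(get_obs()["eef_pos"]);show(*hold(99))
E
```

```text
top scale 6.466666666666667
scene scale 6.466666666666667
[454.42842921 336.57981872 127.43253246]
shift [ 0.9  0.2 -0.4] turn [-0.     0.     0.001]
```

View pics/grasp.png

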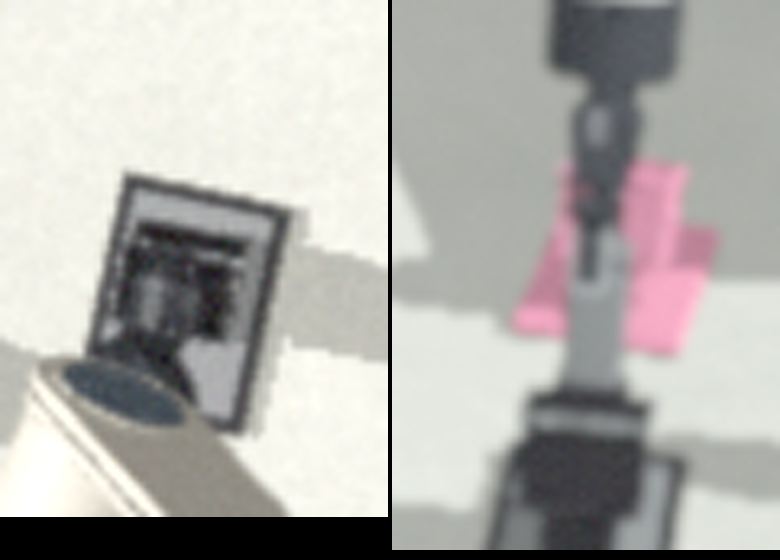

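The fingers straddle the barrel, with the near fingertip at crop (590,290) and the barrel tail at about (600,235). I'll close now.

{"name": "carry_out", "arguments": {"motion": [[1,0,0,0,0,0,0],[1,0,0,0,0,0,0],[1,0,0,0,0,0,0],[1,0,0,0,0,0,0],[1,0,0,0,0,0,0]], "squeeze": 40}}

```text
time_s: 3.8
eef_pos: [454.9, 337.2, 127.8]
orientation: [0.763, 0.622, 0.111, 0.135]
ft_force: [0.5, -0.8, 7.4]
width: 27.9
finger_force: 39.6
```

{"name": "carry_out", "arguments": {"motion": [[1,0,0,0,0,0,0],[1,0,0,0,0,0,0],[1,0,0,0,0,0,0]], "squeeze": 60}}

```text
time_s: 4.1
eef_pos: [454.9, 337.2, 127.9]
orientation: [0.763, 0.622, 0.111, 0.135]
ft_force: [0.5, -1.2, 8.6]
width: 27.1
finger_force: 60.8
```

```bash
python3 - <<'E'
from g import *
o=get_obs();print({k:np.round(v,3) for k,v in o.items()});show(*hold(99))
np.save("grasp.npy",np.r_[o["eef_pos"],o["orientation"]])
E
```

```text
{'time_s': np.float64(4.1), 'joint_positions': array([ 0.78 ,  0.391,  1.976, -0.501,  0.635,  1.369]), 'joint_vel': array([ 0.002, -0.001, -0.   ,  0.001,  0.   , -0.001]), 'effort': array([ 8.3600e-01, -4.2480e+01, -1.8939e+01, -4.3000e-02, -4.9700e-01,
       -1.0000e-02]), 'eef_pos': array([454.936, 337.224, 127.864]), 'orientation': array([0.763, 0.622, 0.111, 0.135]), 'ft_force': array([ 0.498, -1.16 ,  8.555]), 'moment': array([-0.436, -0.624, -0.127]), 'finger_force': np.float64(60.774), 'width': np.float64(27.149)}
shift [ 0.4 -0.4 -0.8] turn [-0.001  0.002 -0.   ]
```

{"name": "carry_out", "arguments": {"motion": [[1,-7,1.4,19,0,0,0],[1,-14,2.8,38,0,0,0],[1,-20,4.1,56,0,0,0],[1,-27,5.5,75,0,0,0],[1,-37,7.6,104,0,0,0]]}}

```text
time_s: 4.6
eef_pos: [415.7, 343.3, 229.8]
orientation: [0.763, 0.622, 0.108, 0.134]
ft_force: [-0.2, -0.0, -1.3]
width: 27.1
finger_force: 59.6
```

```bash
python3 - <<'E'
from g import *
o=get_obs();print(o["eef_pos"],o["ft_force"],o["width"],o["joint_positions"]);show(*hold(99));show(*label(270));show(*label(199));print(label(199)[0],label(270)[0])
E
```

```text
[415.7482305  343.27418488 229.83351657] [-0.16321006 -0.0222507  -1.32679331] 27.06940874144211 [ 0.84656806  0.20410628  1.94274014 -0.40078463  0.86043539  1.29243033]
shift [  39.6   -6.5 -102.8] turn [ 0.002 -0.003  0.001]
shift [  76.9 -351.9  118.6] turn [-0.056 -0.312  0.031]
shift [ 120.  -359.4   62.7] turn [-0.056 -0.312  0.031]
[535.70772164 -16.13582542 292.51413997] [492.6466575   -8.62046665 348.46290347]
```

{"name": "carry_out", "arguments": {"motion": [[1,2,-15,35,0,0,0],[1,8,-50,60,-0.006,-0.03,0.003],[1,16,-90,80,-0.011,-0.062,0.006],[1,24,-130,95,-0.017,-0.094,0.009],[1,32,-170,110,-0.022,-0.125,0.012]]}}

```text
time_s: 5.1
eef_pos: [448.4, 172.9, 340.9]
orientation: [0.749, 0.619, 0.151, 0.181]
ft_force: [1.1, 0.3, -1.2]
width: 27.0
finger_force: 59.8
```

{"name": "carry_out", "arguments": {"motion": [[1,9,-40,5,-0.007,-0.037,0.004],[1,18,-80,8,-0.014,-0.075,0.008],[1,27,-120,8,-0.02,-0.112,0.011],[1,36,-155,8,-0.027,-0.15,0.015],[1,45,-182,8,-0.034,-0.187,0.019]]}}

```text
time_s: 5.6
eef_pos: [493.2, -9.6, 348.3]
orientation: [0.723, 0.608, 0.212, 0.249]
ft_force: [0.8, 0.4, -1.1]
width: 27.4
finger_force: 59.8
```

{"name": "carry_out", "arguments": {"motion": [[1,0,0,0,0,0,0],[1,0,0,0,0,0,0]]}}

```text
time_s: 5.8
eef_pos: [493.3, -8.3, 348.0]
orientation: [0.724, 0.608, 0.211, 0.248]
ft_force: [0.0, 1.3, -1.7]
width: 27.4
finger_force: 59.6
```

```bash
python3 look.py lab 370,125,110,80 150,130,150,150;python3 - <<'E'
from g import *
o=get_obs();print(o["eef_pos"],o["ft_force"],o["width"],o["joint_positions"]);show(*label(270));show(*label(199))
E
```

```text
top scale 3.5272727272727273
scene scale 2.5866666666666664
[493.85583395  -7.02491269 348.51808239] [-0.52420947  0.04488691 -1.5031795 ] 27.498641413415303 [ 0.04752136 -0.21401149  2.18203376 -0.25948524  0.53470924  0.39913397]
shift [-1.2 -1.6 -0.1] turn [-0.003  0.002 -0.002]
shift [ 41.9  -9.1 -56. ] turn [-0.003  0.002 -0.002]
```

View pics/lab.png

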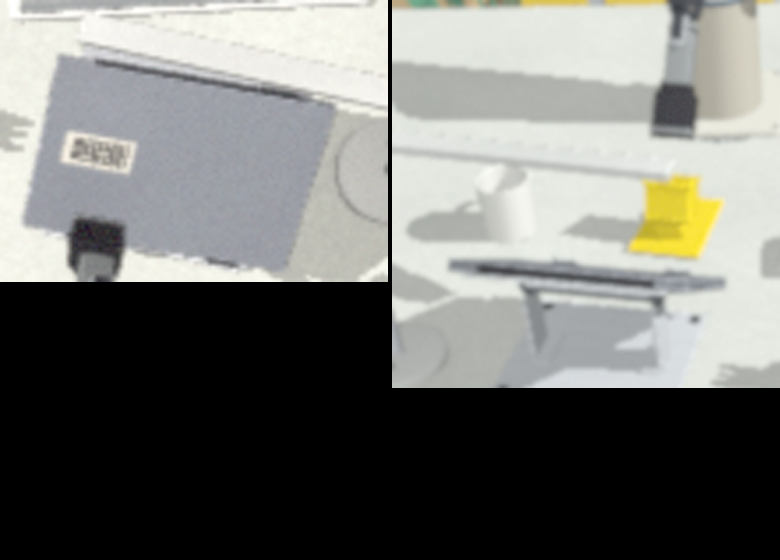

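The top crop shows the head hanging robot-side of the label: nose at about (98,222), px (397.8,188), and label at (97,153). It sits clear of the bar. I'll refine the lid yaw and slope with line fits, then check the nose.

```bash
cat > r.py <<'E'
from h import *;import pickle,g
from scipy.optimize import least_squares
from scipy.spatial.transform import Rotation as Ro
np.set_printoptions(precision=2,suppress=True)
t=pickle.load(open("top0.pkl","rb"));tl=pickle.load(open("top_lab.pkl","rb"));sl=pickle.load(open("scene_lab.pkl","rb"))
R=t["image"].astype(int);m=np.zeros((400,640),np.uint8);b=R[...,2]-R[...,0]
m[120:210,365:485]=((b>8)&(R.sum(2)<360))[120:210,365:485]
m=cv2.morphologyEx(cv2.morphologyEx(m,cv2.MORPH_CLOSE,np.ones((11,11))),cv2.MORPH_OPEN,np.ones((5,5)))
c=max(cv2.findContours(m,0,1)[0],key=cv2.contourArea).reshape(-1,2).astype(float)
cor=np.array([[386.7,140.7],[465.3,155],[451,202],[376.7,188.7]]);lines=[]
for i in range(4):
    a,e=cor[i],cor[(i+1)%4];d=(e-a)/np.linalg.norm(e-a);n=np.array([-d[1],d[0]])
    w=c[(abs((c-a)@n)<4)&((c-a)@d>8)&((c-a)@d<np.linalg.norm(e-a)-8)]
    vx,vy,x,y=cv2.fitLine(w.astype(np.float32),cv2.DIST_HUBER,0,.01,.01).ravel();nn=np.array([-vy,vx]);nn*=np.sign(nn@n)
    lines.append((nn,nn@[x,y]-.5));print(i,len(w),"angle",np.degrees(np.arctan2(vy,vx)))   # outward half pixel
q=np.array([np.linalg.solve([lines[i-1][0],lines[i][0]],[lines[i-1][1],lines[i][1]]) for i in range(4)]);print("corners",q)
L=np.array([[101,150,30],[101,-150,30],[-109,-150,30],[-109,150,30]]);lab=np.array([397.36,167.75])
P=lambda p:(g.fr(np.degrees(p[2]),np.degrees(p[3])),np.array([p[0],p[1],112]))
def f(p):
    F,o=P(p);return np.r_[(proj(t,F.apply(L)+o)-q).ravel(),(proj(t,F.apply([0,85,30])+o)-lab).ravel()]
r=least_squares(f,[660,-120,-.17,.65]);F,o=P(r.x);print(r.x[:2],np.degrees(r.x[2:]),r.fun);print("label",F.apply([0,85,30])+o)
from station import get_obs
ob=get_obs();T=Ro.from_quat(ob["orientation"]).as_matrix();nose=ob["eef_pos"]+99*T[:,2]
k=[nose+a*T[:,1]+b*T[:,0] for a,b in((17,26),(17,-26),(-17,-26),(-17,26))]
print("nose top crop",(proj(tl,k)-[370,125])*3.527);print("scene crop",(proj(sl,k)-[150,130])*2.587+[392,0])
E
python3 r.py
```

```text
0 63 angle 10.02593
1 31 angle -71.22748
2 59 angle 9.961596
3 32 angle -77.30083
corners [[386.9  141.31]
 [463.97 154.93]
 [448.37 200.83]
 [376.34 188.18]]
[ 660.07 -122.98] [-10.09  39.7 ] [-1.26 -0.03  1.08  0.29  1.42  0.34 -1.02 -0.27 -0.22 -0.36]
label [656.1  -35.94 135.08]
nose top crop [[ 72.63 208.54]
 [123.63 217.33]
 [116.41 245.64]
 [ 65.95 236.93]]
scene crop [[686.51 140.43]
 [646.39 137.62]
 [653.78 140.62]
 [693.05 143.37]]
```

```bash
sed -i 's/656.4,-37.2,135.7/656.3,-36.6,135.4/; s/fr(-9.9,38)/fr(-10,38.6)/' g.py; python3 - <<'E'
from g import *
print(get_obs()["eef_pos"]);show(*label(199))
E
```

```text
[493.85583395  -7.02491269 348.51808239]
shift [ 40.2  -8.  -57.6] turn [-0.005 -0.008 -0.004]
```

{"name": "carry_out", "arguments": {"motion": [[1,10,-2,-14,0,0,0],[1,20,-4,-28,0,-0.008,0],[1,30,-6,-43,-0.005,-0.008,-0.004],[1,40,-8,-57.5,-0.005,-0.008,-0.004],[1,40,-8,-57.5,-0.005,-0.008,-0.004]]}}

```text
time_s: 6.4
eef_pos: [533.9, -14.3, 289.1]
orientation: [0.723, 0.608, 0.211, 0.252]
ft_force: [0.8, 0.6, -2.3]
width: 27.4
finger_force: 59.5
```

{"name": "carry_out", "arguments": {"motion": [[1,0,0,0,0,0,0],[1,0,0,0,0,0,0]]}}

```text
time_s: 6.6
eef_pos: [534.2, -14.9, 292.1]
orientation: [0.723, 0.607, 0.213, 0.254]
ft_force: [-0.5, -0.0, -1.4]
width: 27.0
finger_force: 59.5
```

```bash
python3 look.py scan 370,125,110,100 150,130,150,150;python3 - <<'E'
from g import *
o=get_obs();print(o["eef_pos"],o["ft_force"],o["width"]);show(*label(199))
from h import *;import pickle
d=pickle.load(open("top_scan.pkl","rb"));T=Ro.from_quat(o["orientation"]).as_matrix();n=o["eef_pos"]+99*T[:,2]
print("nose crop",(proj(d,[n+a*T[:,1]+b*T[:,0] for a,b in((17,26),(17,-26),(-17,-26),(-17,26))])-[370,125])*3.527)
print("aim crop",(proj(d,n+100*T[:,2])-[370,125])*3.527)
E
```

```text
top scale 3.5272727272727273
scene scale 2.5866666666666664
[534.1857894  -15.2408976  292.25219046] [-0.55319414  0.15826368 -2.11343984] 27.09489585356781
shift [-0.2  0.2 -1.3] turn [ 0.     0.002 -0.   ]
nose crop [[ 74.91962488 176.35947634]
 [124.28445467 185.0107447 ]
 [117.25168971 212.57718164]
 [ 68.40704708 203.99634214]]
aim crop [[ 96.73707006 148.5501201 ]]
```

View pics/scan.png

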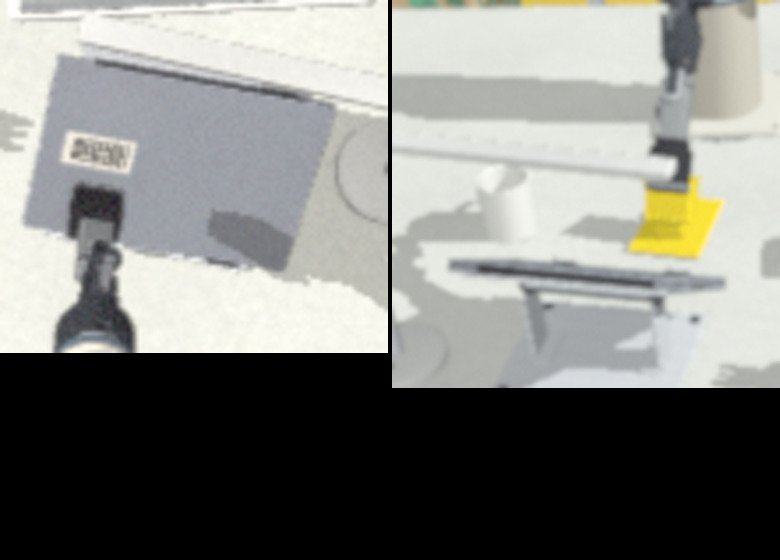

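The top crop shows the nose (72–122, 185) squarely below the label, centred at (97,152), and its predicted aim point is (97,149). I'll hold here.

{"name": "carry_out", "arguments": {"motion": [[1,0,0,0,0,0,0],[1,0,0,0,0,0,0],[1,0,0,0,0,0,0],[1,0,0,0,0,0,0],[1,0,0,0,0,0,0]]}}

```text
time_s: 7.2
eef_pos: [534.1, -15.7, 291.3]
orientation: [0.723, 0.606, 0.213, 0.254]
ft_force: [-0.3, -0.6, -1.3]
width: 27.2
finger_force: 59.5
```

{"name": "carry_out", "arguments": {"motion": [[1,0,0,0,0,0,0],[1,0,0,0,0,0,0],[1,0,0,0,0,0,0],[1,0,0,0,0,0,0],[1,0,0,0,0,0,0]]}}

```text
time_s: 7.7
eef_pos: [534.1, -15.7, 291.2]
orientation: [0.723, 0.607, 0.213, 0.254]
ft_force: [0.0, 0.2, -1.5]
width: 27.2
finger_force: 59.5
```

{"name": "carry_out", "arguments": {"motion": [[1,0,0,0,0,0,0],[1,0,0,0,0,0,0],[1,0,0,0,0,0,0],[1,0,0,0,0,0,0],[1,0,0,0,0,0,0]]}}

```text
time_s: 8.2
eef_pos: [534.1, -15.7, 291.2]
orientation: [0.723, 0.607, 0.213, 0.254]
ft_force: [-0.1, 0.3, -0.8]
width: 27.4
finger_force: 59.5
```

{"name": "carry_out", "arguments": {"motion": [[1,-10,2,14,0,0,0],[1,-20,4,28,0,0,0],[1,-30,6,43,0,0,0],[1,-40,8,57,0,0,0],[1,-40,8,57,0,0,0]]}}

```text
time_s: 8.7
eef_pos: [494.3, -7.4, 350.4]
orientation: [0.722, 0.606, 0.214, 0.255]
ft_force: [-0.7, -0.9, -1.6]
width: 27.4
finger_force: 59.6
```

```bash
python3 - <<'E'
from g import *
G=np.load("grasp.npy");R=Ro.from_quat(G[3:]);a=-R.as_matrix()[:,2]
print(get_obs()["eef_pos"]);show(G[:3]+110*a,R)
E
```

```text
[494.30665937  -7.41873225 350.3532258 ]
shift [ -76.4  352.1 -119.2] turn [ 0.062  0.322 -0.027]
```

Return above the pocket, slower at the end.

{"name": "carry_out", "arguments": {"motion": [[1,-8,35,0,0.006,0.032,-0.003],[1,-16,75,0,0.012,0.064,-0.005],[1,-25,115,0,0.019,0.097,-0.008],[1,-34,155,-5,0.025,0.129,-0.011],[1,-42,195,-10,0.031,0.161,-0.014]]}}

```text
time_s: 9.2
eef_pos: [451.7, 189.2, 337.6]
orientation: [0.746, 0.617, 0.161, 0.194]
ft_force: [0.7, -0.8, -0.9]
width: 27.2
finger_force: 59.5
```

{"name": "carry_out", "arguments": {"motion": [[1,-8,40,-5,0.008,0.04,-0.003],[1,-16,80,-15,0.016,0.08,-0.006],[1,-24,115,-30,0.024,0.12,-0.01],[1,-30,140,-55,0.031,0.161,-0.013],[1,-34,157,-85,0.031,0.161,-0.013]]}}

```text
time_s: 9.7
eef_pos: [419.2, 347.4, 252.6]
orientation: [0.763, 0.623, 0.111, 0.133]
ft_force: [1.0, 0.2, -2.2]
width: 27.5
finger_force: 59.7
```

{"name": "carry_out", "arguments": {"motion": [[1,0,0,0,0,0,0],[1,0,0,0,0,0,0],[1,0,0,0,0,0,0]]}}

```text
time_s: 10.0
eef_pos: [418.7, 344.2, 254.0]
orientation: [0.763, 0.623, 0.11, 0.134]
ft_force: [-0.8, -0.3, -1.4]
width: 27.0
finger_force: 59.8
```

```bash
cat > b.py <<'E'
from g import *
G=np.load("grasp.npy");R=Ro.from_quat(G[3:]);a=-R.as_matrix()[:,2]
o=get_obs();print(o["eef_pos"],o["ft_force"],"along axis",(o["eef_pos"]-G[:3])@R.as_matrix());
for d in(80,50,0):show(G[:3]+d*a,R)
E
python3 b.py
```

```text
[418.71574486 344.15186293 254.01879802] [-0.77866486 -0.27330914 -1.39542261] along axis [  -0.31322386    8.69896976 -131.14611613]
shift [  9.3  -1.5 -51. ] turn [-0.    -0.003  0.   ]
shift [ 19.4  -3.5 -79.2] turn [-0.    -0.003  0.   ]
shift [  36.2   -6.9 -126.2] turn [-0.    -0.003  0.   ]
```

{"name": "carry_out", "arguments": {"motion": [[1,5,-1,-25,0,0,0],[1,9,-1.5,-51,0,-0.003,0],[1,9,-1.5,-51,0,-0.003,0],[1,9,-1.5,-51,0,-0.003,0]]}}

```text
time_s: 10.4
eef_pos: [427.6, 342.6, 203.5]
orientation: [0.763, 0.622, 0.111, 0.135]
ft_force: [-0.1, 0.1, -1.0]
width: 27.3
finger_force: 59.9
```

```bash
python3 b.py
```

```text
[427.64911091 342.59995756 203.48163103] [-0.13602217  0.11505372 -1.02278022] along axis [ -0.10924398  -0.14710699 -80.57019295]
shift [ 0.3  0.  -0.5] turn [-0.    -0.     0.001]
shift [ 10.5  -2.  -28.7] turn [-0.    -0.     0.001]
shift [ 27.3  -5.4 -75.6] turn [-0.    -0.     0.001]
```

{"name": "carry_out", "arguments": {"motion": [[1,5,-1,-14,0,0,0],[1,10.5,-2,-29,0,0,0],[1,15.5,-3.1,-43,0,0,0],[1,20.5,-4.1,-57,0,0,0],[1,24,-4.8,-66.5,0,0,0]]}}

```text
time_s: 10.9
eef_pos: [452.5, 338.5, 136.0]
orientation: [0.763, 0.622, 0.111, 0.135]
ft_force: [2.9, -1.2, 1.7]
width: 27.0
finger_force: 60.5
```

{"name": "carry_out", "arguments": {"motion": [[1,1,-0.2,-2.5,0,0,0],[1,1.7,-0.3,-4.7,0,0,0],[1,1.7,-0.3,-4.7,0,0,0]]}}

```text
time_s: 11.2
eef_pos: [453.9, 338.3, 131.6]
orientation: [0.763, 0.622, 0.111, 0.135]
ft_force: [9.6, -1.4, -4.0]
width: 27.7
finger_force: 60.0
```

```bash
python3 b.py
```

```text
[453.94320176 338.30278464 131.64007181] [ 9.55315098 -1.42731768 -4.04171078] along axis [ 0.86297441  0.17935979 -3.95424976]
shift [-25.9   4.3  71.4] turn [-0.001  0.001 -0.001]
shift [-15.8   2.3  43.2] turn [-0.001  0.001 -0.001]
shift [ 1.  -1.1 -3.8] turn [-0.001  0.001 -0.001]
```

{"name": "carry_out", "arguments": {"motion": [[1,1.5,-0.6,-1.5,0,0,0],[1,2,-1,-3.5,0,0,0],[1,2,-1,-3.5,0,0,0],[1,2,-1,-3.5,0,0,0]]}}

```text
time_s: 11.6
eef_pos: [455.3, 337.2, 128.1]
orientation: [0.763, 0.622, 0.111, 0.135]
ft_force: [5.4, -0.3, 4.0]
width: 27.0
finger_force: 60.9
```

```bash
python3 b.py
```

```text
[455.33510853 337.22514416 128.14536408] [ 5.35997325 -0.31374338  4.02857611] along axis [ 0.08203037  0.46330749 -0.13048256]
shift [-27.3   5.4  74.9] turn [-0.001  0.    -0.001]
shift [-17.2   3.4  46.7] turn [-0.001  0.    -0.001]
shift [-0.4 -0.  -0.3] turn [-0.001  0.    -0.001]
```

{"name": "carry_out", "arguments": {"motion": [[1,0.3,0,-1,0,0,0],[1,0.6,0,-1.8,0,0,0],[1,0.6,0,-1.8,0,0,0]]}}

```text
time_s: 11.9
eef_pos: [455.7, 337.5, 128.1]
orientation: [0.763, 0.622, 0.112, 0.135]
ft_force: [-6.9, -2.7, 25.9]
width: 27.2
finger_force: 63.9
```

```bash
python3 b.py
```

```text
[455.67557534 337.45151987 128.10391037] [-6.94219295 -2.69562731 25.90453584] along axis [0.3721216  0.71946534 0.00776451]
shift [-27.7   5.2  74.9] turn [-0.001  0.001 -0.   ]
shift [-17.6   3.2  46.7] turn [-0.001  0.001 -0.   ]
shift [-0.7 -0.2 -0.2] turn [-0.001  0.001 -0.   ]
```

It is firmly on the floor. I'll ease off and release.

{"name": "carry_out", "arguments": {"motion": [[1,-0.4,0,1.2,0,0,0],[1,-0.4,0,1.2,0,0,0]]}}

```text
time_s: 12.1
eef_pos: [455.4, 337.3, 128.1]
orientation: [0.763, 0.622, 0.111, 0.135]
ft_force: [-0.2, -1.3, 14.2]
width: 27.2
finger_force: 62.4
```

{"name": "carry_out", "arguments": {"motion": [[0.6,0,0,0,0,0,0],[0.5,0,0,0,0,0,0],[0.3,0,0,0,0,0,0],[0,0,0,0,0,0,0],[0,0,0,0,0,0,0]]}}

```text
time_s: 12.6
eef_pos: [454.7, 336.5, 126.5]
orientation: [0.763, 0.623, 0.11, 0.134]
ft_force: [-0.0, -0.2, 0.0]
width: 83.5
finger_force: 0.0
```

{"name": "carry_out", "arguments": {"motion": [[0,0,0,0,0,0,0],[0,0,0,0,0,0,0],[0,0,0,0,0,0,0]]}}

```text
time_s: 12.9
eef_pos: [455.0, 336.7, 126.9]
orientation: [0.763, 0.622, 0.11, 0.134]
ft_force: [-0.8, -0.3, -0.6]
width: 85.4
finger_force: 0.0
```

Retract along the axis, then move clear.

{"name": "carry_out", "arguments": {"motion": [[0,-9,1.8,25,0,0,0],[0,-18,3.7,50,0,0,0],[0,-27,5.5,75,0,0,0],[0,-36,7.3,100,0,0,0],[0,-45,9.1,125,0,0,0]]}}

```text
time_s: 13.4
eef_pos: [409.5, 345.8, 253.0]
orientation: [0.763, 0.622, 0.11, 0.134]
ft_force: [0.4, 1.2, -0.7]
width: 85.8
finger_force: 0.0
```

{"name": "carry_out", "arguments": {"motion": [[0,-5,-30,40,0,0,0],[0,-5,-70,70,0,0,0],[0,-5,-110,70,0,0,0],[0,-5,-150,70,0,0,0],[0,-5,-150,70,0,0,0]]}}

```text
time_s: 13.9
eef_pos: [404.0, 192.1, 322.1]
orientation: [0.764, 0.621, 0.11, 0.135]
ft_force: [-0.5, -0.1, 0.0]
width: 85.3
finger_force: 0.0
```

{"name": "carry_out", "arguments": {"motion": [[0,0,0,0,0,0,0],[0,0,0,0,0,0,0],[0,0,0,0,0,0,0]]}}

```text
time_s: 14.2
eef_pos: [405.1, 196.8, 321.8]
orientation: [0.763, 0.623, 0.11, 0.134]
ft_force: [-0.6, -0.1, -0.2]
width: 85.3
finger_force: 0.0
```

```bash
python3 look.py end 275,170,60,80 330,170,60,85; python3 - <<'E'
import pickle,numpy as np
for c,(x,y,w,h) in dict(top=(282,195,42,42),scene=(340,183,40,60)).items():
    a=pickle.load(open(f"{c}0.pkl","rb"))["image"];b=pickle.load(open(f"{c}_end.pkl","rb"))["image"]
    d=abs(a.astype(int)-b).max(2)[y:y+h,x:x+w];print(c,d.mean(),(d>40).sum())
E
```

```text
top scale 6.466666666666667
scene scale 6.466666666666667
top 3.0873015873015874 0
scene 1.2958333333333334 0
```

View pics/end.png

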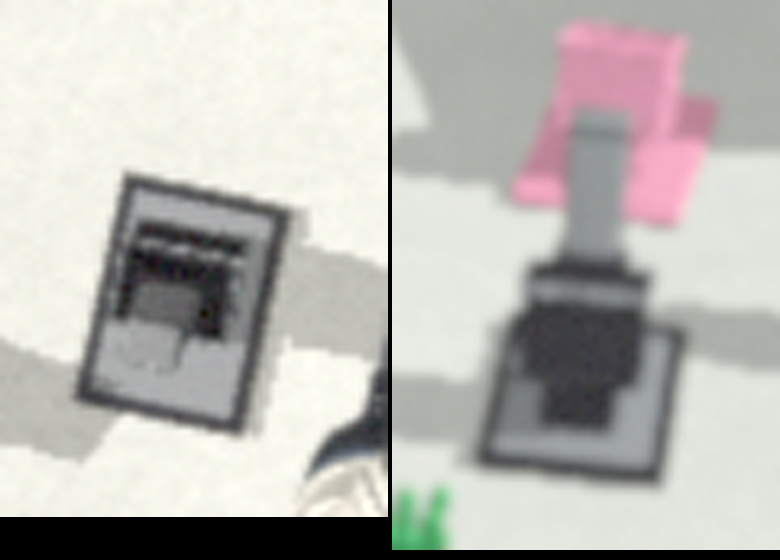

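The scanner stands in the holder as it did at the start: its tail is at scene crop (600,120), and no pixel in the holder area changed noticeably.

```bash
python3 -c "
from station import arm
print(arm.job_done())"
```

```text
the job is handed in; nothing more can be done
None
```

I held the scanner on the label for about 1.5 s at roughly 10 cm, then put it back nose down at the bottom of its pocket, and the job is handed in at about 14 s; there was no read signal to confirm the scan itself.

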